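# Ready the calibration weight over the balance pan

### The job

Start the balance's calibration: with the pan empty, press the raised round key at the right of its display fully down and let it come back up. While the balance takes its zero, pick the middle-sized of the three knob weights out of the wooden tray, carry it over the bottles and down inside the glass draught shield, and finish still holding it, upright and still, about one centimetre above the middle of the pan, ready to be set down. Do not touch the pan or the glass of the shield, and leave the other two weights, the bottle, the vial and the beaker where they are.

Things in the scene. Friction and masses are not known exactly. Their poses are not given: they have to be found in the camera images.
- balance: white and grey precision balance, 220 x 165 mm, top of its housing 54 mm above the bench; it cannot be pushed away. Origin on the bench, z up, x from its front (keys and display, towards the robot) to its back (pan), y to its left
- draught_shield: square open-topped glass shield round the pan with grey rims, fixed to the balance: 144 mm wide outside, 132 mm inside at the rim, panes 4 mm thick, 67 mm high, its top edge 121 mm above the bench. Origin at the middle of its lower edge, on the housing; axes as the balance
- balance_pan: round steel weighing pan, 90 mm across and 5 mm thick, fixed, in the middle of the shield. Origin at the middle of its underside
- pan_centre (a point): middle of the pan's upper face, 66 mm above the bench and 55 mm below the top edge of the shield; z up
- cal_key (a joint): the raised round white key (23 mm across) in a black ring at the front right of the balance, right of the display: 0 is up, 0.004 m is fully down; it springs back. Starts to move at about 1.5 N, fully down at about 5 N
- cal_key_top (a point): middle of the key's upper face, 64 mm above the bench when up; it goes straight down with the key. The shield's front face is about 40 mm behind it
- weight_tray: low wooden tray, 162 x 62 mm, walls 20 mm high and 5 mm thick, with three equal compartments in a row along its x axis, one weight in each, in any order; their floor is 6 mm above the bench. It cannot be pushed away. Origin at the middle of its underside on the bench
- weight_mid: the middle-sized steel knob weight, 200 g, 53 mm high: body 28 mm across and 34 mm high, neck 12 mm across and 7 mm high, knob 19 mm across and 12 mm high (its middle 47 mm above the underside). Origin at the middle of its underside, z up along its axis
- weight_large: the largest steel knob weight, 500 g, 38 mm across, 67 mm high, knob 26 mm across; leave it in the tray. Origin at the middle of its underside
- weight_small: the smallest steel knob weight, 100 g, 22 mm across, 42.5 mm high, knob 15 mm across; leave it in the tray. Origin at the middle of its underside
- amber_bottle: brown glass bottle with black cap, 58 mm across, 135 mm high, standing loose between tray and balance. Origin at the middle of its underside
- amber_vial: small brown vial with black cap, 33 mm across, 72 mm high, standing loose in the same row. Origin at the middle of its underside
- glass_beaker: small glass beaker, 53 mm across, 68 mm high, standing loose in the same row. Origin at the middle of its underside

How it is judged:
By the outcome, as a careful person would: the job done as asked, in the order asked, and still so for the second after the job is handed in, while the arm keeps its last pose, push and grip.
It also fails if it takes over 59 s, if anything falls off the work surface, if the arm or the gripper's body presses on something with over 40 N, if the wrist force passes 120 N, or if a joint passes its speed limit or range.

### The arm

A 6-joint arm with a two-finger parallel gripper is mounted at the origin on a cart in front of the work surface, level with it; the furniture and walls round the work are solid. World frame = base frame: x ahead of the robot, y to its left, z up, the work surface at z = 0. Lengths are in mm, angles in rad, forces in N, time in s.
With the tool pointing down it reaches from about 400 to 925 mm from the base axis. Payload 12.5 kg.
Tool frame: the origin (TCP) lies at the very end of the fingers, on their centre line; the grasp point (between the pads) lies 19 mm behind it; z points along the fingers, y is the line along which they close (so a half turn about z gives the same grasp; the last joint's range is limited). The gripper opens to 95 mm and grips with 3 to 60 N. Pads are 20 mm wide; open, the fingers measure 119 mm over their backs; the gripper's body (75 mm by 180 mm) begins 59 mm behind the grasp point.
Start: joints at [-1.322, 0.491, 1.559, -0, 1.092, -0.106], TCP at [217.15, -586.082, 214.661] pointing down, gripper open.
Joint ranges: [-3.1, 3.1], [-0.84, 2.19], [0.05, 2.79], [-1.13, 4.28], [0.06, 2.93], [-2.69, 2.69]. Speed limits (rad/s): [2.22, 2.22, 2.79, 3.14, 3.14, 3.14].

### API

Orientations are given as [roll, pitch, yaw] about the fixed x, y, z axes, in that order (R = Rz(yaw) Ry(pitch) Rx(roll)).
In Python, from cell import env gives the robot as it stands.
- The arm moves only by the shell command python3 steer.py 'ROWS'. ROWS is a JSON list of rows, 1 to 5 of them, each of 5 numbers: dx, dy, dz in mm, then a turn about the tool's z in rad, then the opening from 0.0 (shut) to 1.0 (fully open); each row is the pose to reach, as a shift and turn from the pose commanded when the command began, along the tool's axes at that moment; what a row does not reach only later rows make up. A row lasts 1/12 s, in which the tool goes at most 41.7 mm and 0.125 rad, less where a joint would pass 70% of its speed; a pose out of reach is approached as far as the arm can. The fingers move at their own pace and stop on an object; the grip force is fixed at half the most. Time passes only in rows, so rows that do not move let the fingers close. It prints the time, the measured TCP pose, the force, the opening and the grip force at its end.
- env.state(): the state, without advancing time (a new reading comes with each control period).
- env.read_camera(name): name is "side" or "top"; returns (picture, depth): 420x560x3 uint8, red, green, blue; 420x560 float32, mm along the optical axis (not along the pixel's ray), 0 where there is no reading.
- env.camera_info(name): a dict with "vertical_fov" (degrees; the focal length in pixels is half the picture's height over the tangent of half this angle, whatever the lens; pixels are square), "cx", "cy" (the principal point, pixels), "dist_coeffs" ([k1, k2, p1, p2, k3] as OpenCV has them; the pictures are not rectified), "origin" and "attitude" of the camera in the world. Camera axes: x right, y down, z forward; pixel columns grow to the right and rows downward; lengths in mm; the calibration is good to about 2 mm. A picture is of the moment at which its call begins. camera_info takes no time and is no camera call.
- env.job_done(): hands the job in; it is judged then, once.
The state is a dict: "t": time; "joints": joint angles; "qvel": joint speeds; "tau": joint torques, N m; "eef_pos": TCP position; "tcp_rot": TCP orientation; "ft_force": force on the tool from outside, world axes, zero at the start; "moment": the same for the moment, N m; "opening": opening from 0.0 (shut) to 1.0 (fully open); "grip_force": force on a finger pad.
Only numpy, scipy, OpenCV 4.12 (cv2) and the standard library are available. Lean on these libraries where they do the work, as an engineer would, in place of code of your own. Each camera call takes 0.05 s, during which the arm holds its last target. There are 200 camera calls.

## Working session

There is one attempt and no reset: what is moved stays moved. The work goes in short steps, Python scripts to look and compute and a shell command to move; the robot and the scene stay as the last step left them, time stands still between calls to the robot, and variables do not carry over. Pictures are saved under pics/ and viewed, at most 10 in all, crops included, and the job is handed in when it is done.

```bash
ls; mkdir -p pics; python3 - <<'E'
from cell import env
import cv2,numpy as np
print(env.state())
for n in("side","top"):
    print(env.camera_info(n)); p,d=env.read_camera(n)
    cv2.imwrite(f"pics/{n}0.png",p[:,:,::-1]); np.save(f"pics/{n}0.npy",d)
E
```

```text
cell.py
pics
steer.py
{'t': 0.0, 'joints': array([-1.32158608e+00,  4.91598304e-01,  1.55945177e+00,  5.11764338e-06,
        1.09171953e+00, -1.05599694e-01]), 'qvel': array([-0.00070183,  0.0006596 , -0.00016104, -0.00099126, -0.00116457,
       -0.00069746]), 'tau': array([-2.21172428e-03, -6.12647724e+01, -2.58183932e+01,  6.91267918e-02,
        4.81956953e-02, -8.58662747e-05]), 'eef_pos': array([ 217.09331903, -585.81861925,  214.03688581]), 'tcp_rot': array([-3.14042274e+00, -1.28568268e-04,  3.54807503e-01]), 'ft_force': array([ 0.867934  , -0.55303046, -0.03129472]), 'moment': array([-0.00203645, -0.01503147, -0.03114271]), 'grip_force': 0.0, 'opening': 1.0007793272168692}
{'vertical_fov': 45.924662582211056, 'cx': 278.4527026355804, 'cy': 208.51102121446914, 'dist_coeffs': array([-0.05179866,  0.        ,  0.        ,  0.        ,  0.        ]), 'origin': array([ 425.79303323, -525.87468501,  522.06917194]), 'attitude': array([-2.11331852,  0.00792477, -0.09885816])}
{'vertical_fov': 50.15067535900658, 'cx': 288.0294036002636, 'cy': 208.164723275569, 'dist_coeffs': array([-0.11595283,  0.        ,  0.        ,  0.        ,  0.        ]), 'origin': array([390.41582726, 242.91886346, 910.74844729]), 'attitude': array([-3.02550657, -0.04507958, -1.59284672])}
```

View pics/side0.png

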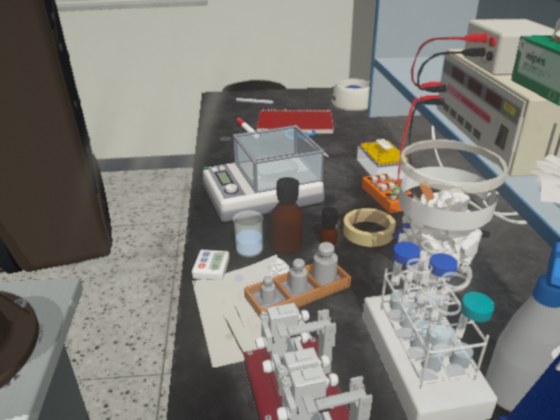

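View pics/top0.png

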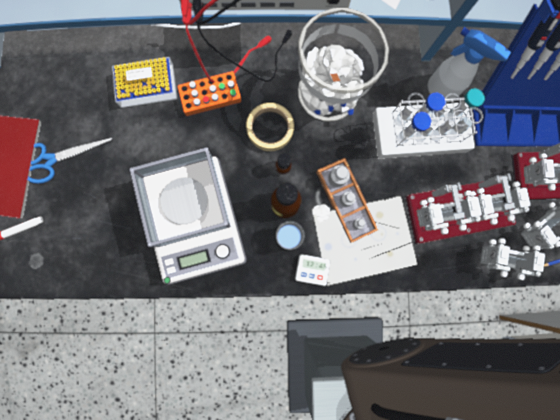

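Side view: key about (231,188), weights (267,290), (298,272), (325,258). Top view: key (222,251), pan (183,202), middle weight (348,198), bottle (286,200). I'll enlarge both views to pick exact pixels.

```bash
cat > h.py <<'E'
import numpy as np,cv2
from cell import env
from scipy.spatial.transform import Rotation as R
def cam(n):
    c=env.camera_info(n); f=210/np.tan(np.radians(c["vertical_fov"]/2))
    K=np.array([[f,0,c["cx"]],[0,f,c["cy"]],[0,0,1]])
    return K,c["dist_coeffs"],R.from_euler("xyz",c["attitude"]).as_matrix(),np.array(c["origin"])
def ray(n,px):
    K,D,M,o=cam(n); u=cv2.undistortPoints(np.array([[px]],float),K,D)[0,0]
    return o,M@np.array([u[0],u[1],1])
def at_depth(n,px,d): o,r=ray(n,px); return o+r*d
def at_z(n,px,z): o,r=ray(n,px); return o+r*(z-o[2])/r[2]
def tri(pa,pb):  # side px, top px
    o1,r1=ray("side",pa);o2,r2=ray("top",pb)
    s=np.linalg.lstsq(np.c_[r1,-r2],o2-o1,rcond=None)[0]
    a,b=o1+s[0]*r1,o2+s[1]*r2
    return (a+b)/2,np.linalg.norm(a-b)
def proj(n,P):
    K,D,M,o=cam(n); return cv2.projectPoints((np.atleast_2d(P)-o)@M,np.zeros(3),np.zeros(3),K,D)[0][:,0]
E
python3 - <<'E'
import cv2
s=cv2.imread("pics/side0.png");t=cv2.imread("pics/top0.png")
a=cv2.resize(s[120:320,190:360],None,fx=3,fy=3,interpolation=cv2.INTER_CUBIC)
cv2.imwrite("pics/sidec.png",a)
cv2.imwrite("pics/topc.png",cv2.resize(t[140:290,120:386],None,fx=3,fy=3,interpolation=cv2.INTER_CUBIC))
E
```

```text
(no output)
```

View pics/sidec.png

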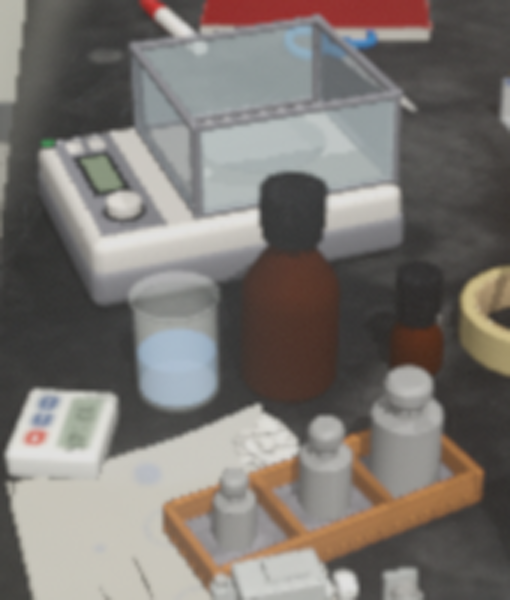

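View pics/topc.png

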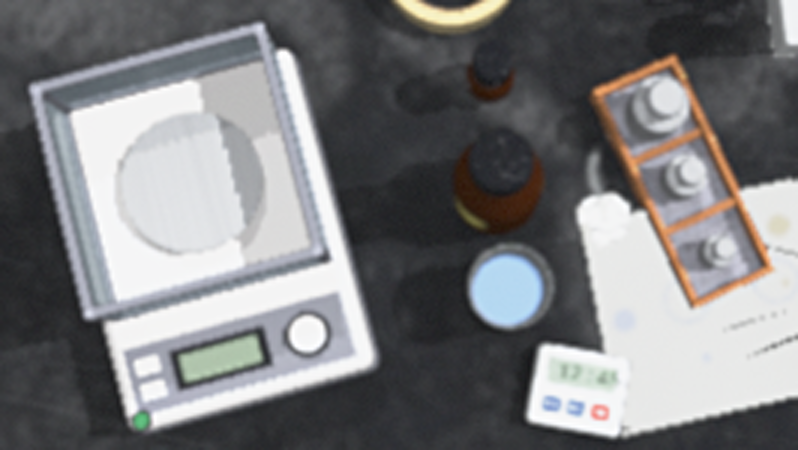

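Crop readings. Side: key (124,203), middle knob (326,435), shield rim corners (195,122), (133,44), (317,18), (400,95). Top: key (307,334), middle knob (690,173), rim corners (92,318), (30,88), (263,25), (327,257), pan (191,184).

```bash
python3 - <<'E'
from h import *
np.set_printoptions(precision=1,suppress=True)
ds,dt=np.load("pics/side0.npy"),np.load("pics/top0.npy")
S=lambda x,y:((x+.5)/3-.5+190,(y+.5)/3-.5+120)
T=lambda x,y:((x+.5)/3-.5+120,(y+.5)/3-.5+140)
pts=dict(key=((124,203),(307,334)),mid=((326,435),(688,174)),large=((408,387),(667,102)),small=((233,484),(720,249)),
 cFR=((195,122),(327,257)),cFL=((133,44),(92,318)),cBL=((317,18),(30,88)),cBR=((400,95),(263,25)),cap=((293,190),(501,160)),vcap=((419,280),(492,60)),pan=((262,140),(191,184)))
for k,(a,b) in pts.items():
    a=S(*a);b=T(*b);P,e=tri(a,b)
    f=lambda d,p:np.median(d[int(p[1]+.5)-1:int(p[1]+.5)+2,int(p[0]+.5)-1:int(p[0]+.5)+2])
    print(k,P,"gap %.1f"%e,"side",at_depth("side",a,f(ds,a)),"top",at_depth("top",b,f(dt,b)))
print("pan z66",at_z("top",T(191,184),66))
print("tray corners z20",[at_z("top",T(*c),20) for c in((592,93),(677,57),(772,268),(695,306))])
print("wooden edges; beaker z68",at_z("top",T(511,286),68))
E
```

```text
key [411.8 328.8  59. ] gap 4.0 side [413.9 322.7  62.4] top [409.6 328.2  64.1]
mid [511.   82.   49.9] gap 4.7 side [512.1  73.5  56.7] top [507.1  84.3  61.2]
large [555.9  96.7  66.2] gap 4.9 side [556.9  89.9  71.6] top [551.9  98.3  73.5]
small [461.6  60.8  39.3] gap 3.0 side [462.7  53.8  45.1] top [459.4  62.7  48.4]
cFR [457.  310.3 123.1] gap 8.1 side [461.6 321.7 117.9] top [455.5 312.9  91.9]
cFL [422.6 448.7 119.8] gap 5.8 side [425.5 451.3 118.9] top [424.1 479.4   1.4]
cBL [559.2 488.9 116.9] gap 2.4 side [559.5 482.2 119.8] top [557.1 487.6 121.3]
cBR [595.5 348.5 117. ] gap 2.7 side [597.  349.4 116.8] top [623.6 363.9   2. ]
cap [509.3 207.3 127.1] gap 2.3 side [509.2 196.9 132.9] top [506.8 207.8 135.8]
vcap [584.3 208.7  61.7] gap 2.3 side [583.6 200.1  67.3] top [580.9 209.2  71.5]
pan [508.3 401.1  63.4] gap 5.5 side [504.  324.2 101.7] top [505.1 400.6  66.4]
pan z66 [505.1 400.7  66. ]
tray corners z20 [array([569.1, 139.9,  20. ]), array([593.4,  80.9,  20. ]), array([448.2,  21.8,  20. ]), array([423.9,  75.1,  20. ])]
wooden edges; beaker z68 [437.1 200.2  68. ]
```

Both views agree to a few mm, and the heights match the text. Next I'll check heights along the path and around the gripper body, and refine the shield centre.

```bash
python3 - <<'E'
from h import *
np.set_printoptions(precision=1,suppress=True,linewidth=200)
for n in("side","top"):
    d=np.load(f"pics/{n}0.npy"); K,D,M,o=cam(n)
    v,u=np.mgrid[0:420:2,0:560:2]; dd=d[v,u].ravel(); p=cv2.undistortPoints(np.stack([u.ravel(),v.ravel()],1).astype(float)[:,None],K,D)[:,0]
    P=(np.c_[p,np.ones(len(p))]*dd[:,None])@M.T+o; P=P[dd>0]
    H=np.full((9,18),-1.)
    for x,y,z in P:
        i,j=int((x-250)//50),int((y+450)//50)
        if 0<=i<9 and 0<=j<18: H[i,j]=max(H[i,j],z)
    print(n,"rows x 250.. cols y -450.."); print(H.astype(int))
    q=P[:,:2]-[511,82]; c=np.radians(137); a=q@[np.cos(c),np.sin(c)]; b=q@[-np.sin(c),np.cos(c)]
    m=(abs(a)<105)&(abs(b)<50)&(P[:,2]>85); print("body footprint >85:",P[m][:5],m.sum())
T=lambda x,y:((x+.5)/3-.5+120,(y+.5)/3-.5+140)
cs=[at_z("top",T(*c),121) for c in((327,257),(92,318),(30,88),(263,25))]; print(cs,np.mean(cs,0))
for nm,c,z in(("mid",(688,174),57),("key",(307,334),64)): print(nm,at_z("top",T(*c),z))
S=lambda x,y:((x+.5)/3-.5+190,(y+.5)/3-.5+120)
for nm,c,z in(("mid",(326,435),53),("key",(124,203),64)): print(nm,at_z("side",S(*c),z))
cs=[at_z("side",S(*c),121) for c in((195,122),(133,44),(317,18),(400,95))];print(np.mean(cs,0))
E
```

```text
side rows x 250.. cols y -450..
[[ -1  -1  -1  -1  -1 476 472 463 456 385 287  -1  -1  -1  -1  -1  -1  -1]
 [ -1  -1  -1  -1  -1  -1   0   0   0   0   0  16  15   0   0   0   0   0]
 [ -1  -1  -1  -1  -1  -1   0   1   2   1   1  17  18   1  51  54  55  54]
 [ -1  -1  -1  -1  -1  26  80  98   2  18  20  11  67  66  52 111 120 118]
 [ -1  -1  -1  -1 112 104 111 103  -1  32  48  20 132 132  22 120 118  -1]
 [ -1  -1  -1  -1 114 113 113 114  23  19  69  69 132 133   0 120  -1  -1]
 [ -1  -1  -1  -1  -1   1   1   1   1   0  72  72  69  70   0 120 120 120]
 [ -1  -1  -1  -1  -1 153 154 156 157  39   1   1  25  28  24  25   0   0]
 [ -1  -1  -1  -1  49 156 157 157 154 199 205 206 205  24  25   0  21   7]]
body footprint >85: [] 0
top rows x 250.. cols y -450..
[[ -1  -1  -1  -1  -1  -1 400 474 510 458 232  -1  -1  -1  -1  -1  -1  -1]
 [ -1   4   4  73  53   4   5   5   4   5   5  22  20   4   6   3   5  32]
 [ -1   9  76  81  80  33   5   5   6   5   6  22  22   4  56  59  60  60]
 [ -1  56  80  76  77  31  83  98   6  22  34  14  70  70  55 123 124 125]
 [ -1  53  68 109 114 108 114 107  27  23  51  25 136 136  31 124  69  69]
 [ -1  34 105 107 114 117 117 115  27  22  74  75 135 138   5 123  70  70]
 [ -1  84 107 102   5   4   5   5  39  41  75  76  72  73   4 124 124 124]
 [ 20  27 106  30  27 155 155 158 161  44   4   4  30  28  27   4   4   4]
 [ 25  52  53  55  53 158 161 160 158 207 209 208 207  27  29   5  26  28]]
body footprint >85: [] 0
[array([453.2, 310.4, 121. ]), array([419.7, 448.3, 121. ]), array([557.2, 487.6, 121. ]), array([593.1, 348. , 121. ])] [505.8 398.6 121. ]
mid [507.7  83.5  57. ]
key [409.6 328.2  64. ]
mid [512.8  78.3  53. ]
key [413.9 319.7  64. ]
[510.3 395.2 121. ]
```

```bash
cat >> h.py <<'E'
def go(*P):
    "tool-axis shift from the present pose to world points P"
    s=env.state(); M=R.from_euler("xyz",s["tcp_rot"]).as_matrix()
    for p in P: print("need",np.round((np.array(p)-s["eef_pos"])@M,1))
E
python3 steer.py '[[34,-22,-4,-0.095,0],[67,-43,-8,-0.19,0],[101,-65,-12,-0.285,0],[134,-87,-16,-0.38,0],[168,-108,-20,-0.475,0]]'
python3 -c "
from h import *
go([430,-300,235],[460,-100,235],[460,100,235],[412,327,235])"
```

```text
t: 0.52
eef_pos: [337.7, -424.6, 234.5]
tcp_rot: [-3.141, -0.0, 0.834]
ft_force: [1.0, -0.6, 0.6]
opening: 0.706
grip_force: 0.0
need [154.3 -15.4  -0.4]
need [ 3.226e+02 -1.276e+02 -3.000e-01]
need [ 4.707e+02 -2.619e+02 -2.000e-01]
need [ 6.066e+02 -4.500e+02 -1.000e-01]
```

```bash
python3 steer.py '[[39,-4,0,0,0],[77,-8,0,0,0],[116,-12,0,0,0],[154,-15,0,0,0],[187,-38,0,0,0]]'
python3 steer.py '[[34,-22,0,0,0],[68,-45,0,0,0],[102,-67,0,0,0],[136,-90,0,0,0],[164,-117,0,0,0]]'
python3 steer.py '[[30,-27,0,0,0],[60,-54,0,0,0],[90,-80,0,0,0],[120,-107,0,0,0],[144,-140,0,0,0]]'
python3 -c "
from h import *
go([412,327,235])"
```

```text
t: 0.93
eef_pos: [437.7, -262.1, 234.4]
tcp_rot: [3.141, -0.0, 0.83]
ft_force: [0.3, 1.1, 0.3]
opening: 0.357
grip_force: 0.0
t: 1.35
eef_pos: [460.1, -60.9, 234.5]
tcp_rot: [3.141, -0.0, 0.83]
ft_force: [1.1, -0.4, 0.4]
opening: 0.022
grip_force: 0.0
t: 1.77
eef_pos: [454.0, 139.9, 234.5]
tcp_rot: [3.141, -0.0, 0.83]
ft_force: [1.4, 0.6, 0.1]
opening: 0.005
grip_force: 0.0
need [ 109.7 -157.3   -0.5]
```

Moving over the key, down to about 100 mm, then a look.

```bash
python3 steer.py '[[22,-31,0,0,0],[44,-63,0,0,0],[66,-94,0,0,0],[88,-126,0,0,0],[110,-157,20,0,0]]'
python3 steer.py '[[0,0,35,0,0],[0,0,70,0,0],[0,0,100,0,0],[0,0,115,0,0],[0,0,115,0,0]]'
python3 - <<'E'
from h import *
out=[]
for n,c in(("side",(200,140)),("top",(180,200))):
    p,d=env.read_camera(n); cv2.imwrite(f"pics/{n}1.png",p[:,:,::-1]); np.save(f"pics/{n}1.npy",d)
    x,y=c; out.append(cv2.resize(p[y:y+80,x:x+80,::-1],None,fx=5,fy=5,interpolation=cv2.INTER_CUBIC))
cv2.imwrite("pics/k1.png",np.hstack(out))
s=env.state(); print(s["eef_pos"],[proj(n,s["eef_pos"]) for n in("side","top")])
E
```

```text
t: 2.18
eef_pos: [412.5, 326.6, 217.5]
tcp_rot: [3.14, -0.005, 0.83]
ft_force: [2.1, 0.1, 0.9]
opening: 0.007
grip_force: 0.0
t: 2.6
eef_pos: [410.8, 323.1, 97.0]
tcp_rot: [-3.14, 0.006, 0.83]
ft_force: [-0.1, 0.3, -0.1]
opening: 0.005
grip_force: 0.0
[412.3949892  323.9385312  100.24332217] [array([[229.07117244, 169.56402639]]), array([[222.3412789, 248.9974128]])]
```

View pics/k1.png

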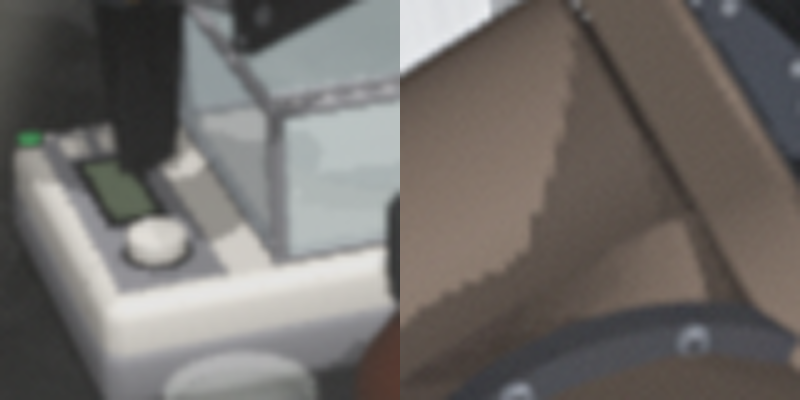

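Side view: fingertip end at about (229.5,170.5), predicted (229,169.6), so calibration agrees to about 1 px. The key is at (231,186.5), so taking it as (412,326). The top view is hidden by the arm. Descending now.

```bash
python3 steer.py '[[0,0,0,0,0],[0,0,15,0,0],[0,0,28,0,0],[0,0,28,0,0],[0,0,28,0,0]]'
python3 -c "
from h import *
go([412,326,64],[412,326,60])"
```

```text
t: 3.12
eef_pos: [412.6, 324.0, 73.1]
tcp_rot: [3.141, -0.001, 0.83]
ft_force: [-0.2, -0.5, -0.6]
opening: 0.007
grip_force: 0.0
need [ 1.  -1.8  9.1]
need [ 1.  -1.8 13.1]
```

```bash
python3 steer.py '[[1,-2,4,0,0],[1,-2,8,0,0],[1,-2,10,0,0],[1,-2,11,0,0],[1,-2,11,0,0]]'
```

```text
t: 3.53
eef_pos: [411.8, 326.4, 61.4]
tcp_rot: [3.141, -0.001, 0.83]
ft_force: [-0.4, 3.6, 3.7]
opening: 0.003
grip_force: 1.9
```

```bash
python3 steer.py '[[0,0,1,0,0],[0,0,2,0,0],[0,0,2.5,0,0],[0,0,2.5,0,0]]'
```

```text
t: 3.87
eef_pos: [411.9, 326.4, 60.0]
tcp_rot: [3.141, -0.002, 0.83]
ft_force: [-3.2, 0.6, 19.3]
opening: 0.002
grip_force: 9.7
```

The tip stopped hard at z=60.0 with the force rising steeply: fully down. Releasing straight up.

```bash
python3 steer.py '[[0,0,-8,0,0],[0,0,-45,0,0],[0,0,-85,0,0],[0,0,-125,0,0],[0,0,-165,0,0]]'
python3 - <<'E'
from h import *
p,d=env.read_camera("side"); cv2.imwrite("pics/side2.png",p[:,:,::-1])
a=cv2.imread("pics/side0.png")[172:204,216:248];b=p[172:204,216:248,::-1]
w=lambda i:np.argwhere(cv2.cvtColor(np.ascontiguousarray(i[4:28,5:25]),cv2.COLOR_BGR2GRAY)>185).mean(0)
print(w(a),w(b),np.abs(a.astype(int)-b).mean())
go([430,200,225],[511,82,225],[511,82,95])
E
```

```text
t: 4.28
eef_pos: [410.9, 325.4, 225.3]
tcp_rot: [-3.141, 0.002, 0.83]
ft_force: [0.4, 0.1, 0.3]
opening: 0.003
grip_force: 0.0
[13.35       11.78571429] [13.35       11.78571429] 0.6689453125
need [-82.3  98.1   7.3]
need [-114.7  237.5    7.4]
need [-115.8  237.2  137.4]
```

```bash
python3 steer.py '[[-17,36,0,0,0.55],[-34,71,0,0,0.55],[-51,106,0,0,0.55],[-69,142,0,0,0.55],[-86,177,0,0,0.55]]'
python3 steer.py '[[-14,30,0,0,0.55],[-29,60,0,0,0.55],[-29,60,35,0,0.55],[-29,60,70,0,0.55],[-29,60,100,0,0.55]]'
python3 steer.py '[[0,0,15,0,0.55],[0,0,25,0,0.55],[0,0,25,0,0.55],[0,0,25,0,0.55]]'
python3 - <<'E'
from h import *
for n in("side","top"):
    p,d=env.read_camera(n); cv2.imwrite(f"pics/{n}3.png",p[:,:,::-1])
s=cv2.imread("pics/side3.png")[190:320,230:360];t=cv2.imread("pics/top3.png")[140:270,280:410]
cv2.imwrite("pics/m3.png",np.hstack([cv2.resize(i,(400,400),interpolation=cv2.INTER_CUBIC) for i in(s,t)]))
s=env.state(); print(s["eef_pos"],proj("side",s["eef_pos"]),proj("top",s["eef_pos"]))
E
```

```text
t: 4.75
eef_pos: [483.9, 141.1, 223.4]
tcp_rot: [-3.141, 0.001, 0.83]
ft_force: [0.5, 0.2, 0.6]
opening: 0.299
grip_force: 0.0
t: 5.17
eef_pos: [508.1, 80.2, 121.9]
tcp_rot: [-3.141, 0.001, 0.828]
ft_force: [0.6, 0.7, -0.3]
opening: 0.548
grip_force: 0.0
t: 5.5
eef_pos: [508.8, 81.1, 98.8]
tcp_rot: [-3.141, 0.0, 0.83]
ft_force: [1.0, 0.4, 1.1]
opening: 0.549
grip_force: 0.0
[509.27848816  81.22805533  99.76453104] [[296.14323465 238.76519167]] [[354.31573136 193.58350208]]
```

View pics/m3.png

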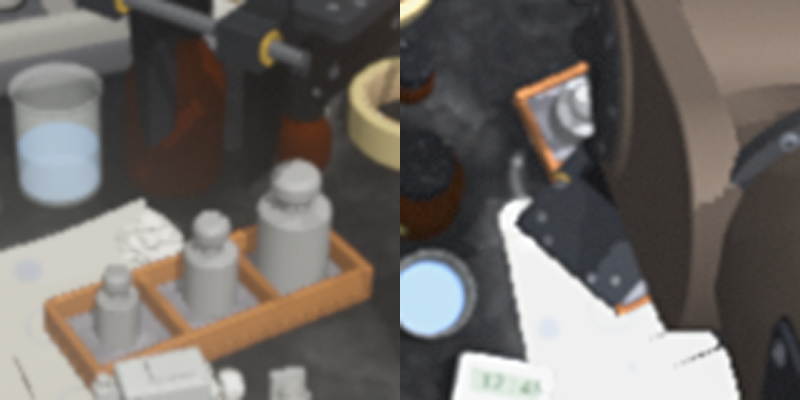

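Side view: the finger midline is at about u=296, as predicted, and the knob is at u≈299, ahead and below. The top view is mostly hidden. I'll check the side depth for finger points against the known TCP.

```bash
python3 - <<'E'
from h import *
np.set_printoptions(precision=1,suppress=True)
p,d=env.read_camera("side"); n="side"; K,D,M,o=cam(n)
v,u=np.mgrid[190:320,230:360]; q=cv2.undistortPoints(np.stack([u.ravel(),v.ravel()],1).astype(float)[:,None],K,D)[:,0]
P=(np.c_[q,np.ones(len(q))]*d[v,u].ravel()[:,None])@M.T+o
s=env.state(); T=R.from_euler("xyz",s["tcp_rot"]).as_matrix(); Q=(P-s["eef_pos"])@T
# fingers in tool axes: camera sees +-; print extents
m=(abs(Q[:,0])<30)&(abs(Q[:,1])<50)&(Q[:,2]>-45)&(Q[:,2]<8)
for sg in(-1,1):
    f=Q[m&(Q[:,1]*sg>5)]; print(len(f),np.percentile(f,[2,25,50,75,98],axis=0))
# knob of mid weight: image pixels around (299,268)
for nm,c in(("mid",(510,80)),("large",(555,95)),("small",(461,59))):
    w=P[(np.hypot(P[:,0]-c[0],P[:,1]-c[1])<22)&(P[:,2]<78)&(P[:,2]>25)]
    print(nm,w[:,2].max(),[ (z,np.round(w[abs(w[:,2]-z)<3].min(0),1),np.round(w[abs(w[:,2]-z)<3].max(0),1)) for z in(35,48,55)])
E
```

```text
338 [[-12.3 -32.2 -44.4]
 [-10.4 -26.3 -34.8]
 [ -4.5 -24.8 -23.9]
 [  3.1 -24.3 -11.9]
 [ 10.8 -23.4   0.1]]
289 [[-12.8  29.5 -44.5]
 [-10.8  32.6 -36. ]
 [ -6.5  35.4 -25.5]
 [  2.1  37.  -14.1]
 [ 10.4  38.8  -0.1]]
mid 58.93851852322456 [(35, array([499.8,  66.2,  32.2]), array([525.4,  90.8,  38. ])), (48, array([504.4,  70.7,  46.2]), array([519.8,  76.8,  50.9])), (55, array([504.3,  70.6,  52.2]), array([522.2,  87.6,  58. ]))]
large 73.17748052710812 [(35, array([540.2,  77.7,  32.1]), array([575.3,  97.7,  38. ])), (48, array([540.4,  77.5,  45.2]), array([576.8, 112.4,  51. ])), (55, array([551. ,  89.9,  52. ]), array([565.1,  95.9,  55.1]))]Traceback (most recent call last):
  File "<stdin>", line 14, in <module>
    return umr_minimum(a, axis, None, out, keepdims, initial, where)
ValueError: zero-size array to reduction operation minimum which has no identity
```

Weight axis from the side, corrected by the finger bias: (512.4,81.5). The knob top at 59 matches the given size.

```bash
python3 -c "
from h import *
go([512.4,81.5,34])"
```

```text
need [ 2.2  2.  65.8]
```

```bash
python3 steer.py '[[2,2,15,0,0.55],[2,2,32,0,0.55],[2,2,48,0,0.55],[2,2,60,0,0.55],[2,2,66,0,0.55]]'
python3 steer.py '[[0,0,0,0,0.55],[0,0,0,0,0.4],[0,0,0,0,0.3],[0,0,0,0,0.2],[0,0,0,0,0.1]]'
python3 steer.py '[[0,0,0,0,0],[0,0,0,0,0],[0,0,0,0,0]]'
```

```text
t: 6.07
eef_pos: [511.6, 81.4, 32.4]
tcp_rot: [3.141, -0.0, 0.83]
ft_force: [0.8, -0.5, 1.0]
opening: 0.547
grip_force: 0.0
t: 6.48
eef_pos: [511.9, 81.3, 33.4]
tcp_rot: [3.141, -0.001, 0.83]
ft_force: [0.5, 0.3, 0.5]
opening: 0.327
grip_force: 0.0
t: 6.73
eef_pos: [511.7, 81.4, 33.2]
tcp_rot: [3.141, -0.0, 0.83]
ft_force: [-1.1, 1.9, 6.6]
opening: 0.279
grip_force: 30.0
```

It closed at 26.5 mm: the tips are on the body's shoulder, below z=40, not on the knob. Opening, rising 9 mm to the knob alone and regripping.

```bash
python3 steer.py '[[0,0,0,0,0.45],[0,0,0,0,0.45],[0,0,-5,0,0.45],[0,0,-9,0,0.45],[0,0,-9,0,0.45]]'
python3 steer.py '[[0,0,0,0,0.35],[0,0,0,0,0.25],[0,0,0,0,0.15],[0,0,0,0,0.0],[0,0,0,0,0]]'
python3 steer.py '[[0,0,0,0,0],[0,0,0,0,0]]'
```

```text
t: 7.15
eef_pos: [512.0, 81.3, 42.6]
tcp_rot: [3.141, -0.001, 0.83]
ft_force: [-0.5, 0.8, -0.1]
opening: 0.447
grip_force: 0.0
t: 7.57
eef_pos: [511.5, 81.3, 41.6]
tcp_rot: [-3.141, 0.0, 0.83]
ft_force: [0.6, 1.0, 0.1]
opening: 0.18
grip_force: 30.0
t: 7.73
eef_pos: [511.5, 81.3, 41.6]
tcp_rot: [-3.141, 0.0, 0.83]
ft_force: [0.4, -0.2, -1.8]
opening: 0.182
grip_force: 30.0
```

Knob held (17.3 mm opening, 30 N). Lifting.

```bash
python3 steer.py '[[0,0,-5,0,0],[0,0,-15,0,0],[0,0,-30,0,0],[0,0,-55,0,0],[0,0,-80,0,0]]'
python3 steer.py '[[0,0,-28,0,0],[0,0,-55,0,0],[0,0,-75,0,0],[0,0,-85,0,0],[0,0,-85,0,0]]'
python3 - <<'E'
from h import *
print(env.state()["ft_force"])
out=[]
for n in("side","top"):
    p,d=env.read_camera(n); cv2.imwrite(f"pics/{n}4.png",p[:,:,::-1]); np.save(f"pics/{n}4.npy",d); out.append(p[:,:,::-1])
s=env.state(); u,v=proj("side",s["eef_pos"])[0].astype(int); print(u,v,s["eef_pos"])
cv2.imwrite("pics/l4.png",cv2.resize(out[0][v-50:v+100,u-80:u+80],None,fx=4,fy=4,interpolation=cv2.INTER_CUBIC))
go([510,240,210],[508,398,210])
E
```

```text
t: 8.15
eef_pos: [511.2, 81.3, 123.0]
tcp_rot: [-3.141, 0.001, 0.83]
ft_force: [0.6, -0.3, -2.3]
opening: 0.181
grip_force: 30.0
t: 8.57
eef_pos: [512.2, 81.3, 209.1]
tcp_rot: [3.139, -0.003, 0.83]
ft_force: [0.5, 0.4, -2.1]
opening: 0.183
grip_force: 30.0
[ 0.49136633  0.3927848  -2.0501023 ]
298 175 [511.15867646  81.26704835 206.26585653]
need [ 116.3 -108.    -3.8]
need [ 231.5 -216.1   -3.8]
```

View pics/l4.png

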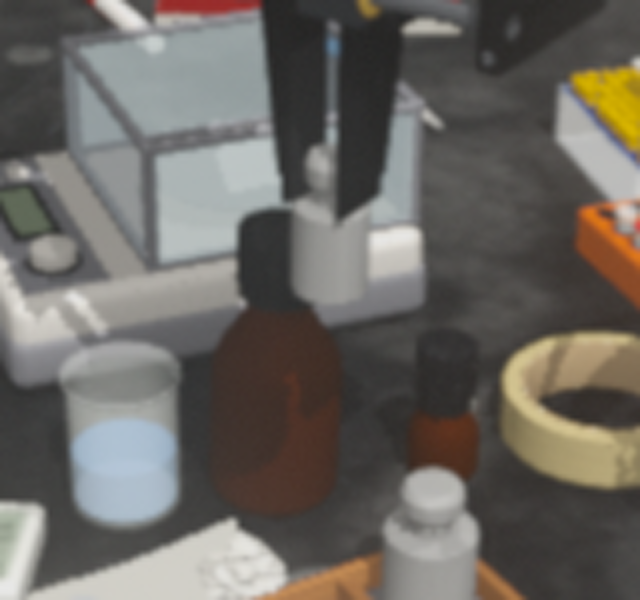

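The weight is held by the knob, upright, its body at about crop (330,250), clear of the tray. The other weights are undisturbed. Now I'll fit its axis relative to the TCP from the depth.

```bash
cat >> h.py <<'E'
from scipy.optimize import least_squares
def cloud(n,box=None):
    p,d=env.read_camera(n); K,D,M,o=cam(n)
    v,u=np.mgrid[0:420,0:560]; q=cv2.undistortPoints(np.stack([u.ravel(),v.ravel()],1).astype(float)[:,None],K,D)[:,0]
    return p,(np.c_[q,np.ones(len(q))]*d.ravel()[:,None])@M.T+o
def axis_fit(P):
    "weight body in world-aligned axes about the TCP: x0,y0,tx,ty at z=-19"
    s=env.state(); Q=P-s["eef_pos"]
    B=Q[(np.hypot(Q[:,0],Q[:,1])<24)&(Q[:,2]<-5)&(Q[:,2]>-50)]
    C=B[(B[:,2]>-33)]
    f=lambda a:np.hypot(C[:,0]-a[0]-a[2]*(C[:,2]+19),C[:,1]-a[1]-a[3]*(C[:,2]+19))-14
    r=least_squares(f,[0,0,0,0],loss="soft_l1")
    return len(C),np.round(r.x,3),"rms %.1f"%np.sqrt((f(r.x)**2).mean()),"lowest %.1f"%np.percentile(B[:,2],1)
E
python3 - <<'E'
from h import *
for n in("side","top"):
    try: print(n,axis_fit(cloud(n)[1]))
    except Exception as e: print(n,e)
E
```

```text
side (341, array([ 2.055,  0.302,  0.008, -0.015]), 'rms 0.8', 'lowest -35.6')
top index -1 is out of bounds for axis 0 with size 0h.py:36: RuntimeWarning: Mean of empty slice.
  return len(C),np.round(r.x,3),"rms %.1f"%np.sqrt((f(r.x)**2).mean()),"lowest %.1f"%np.percentile(B[:,2],1)
  ret = ret.dtype.type(ret / rcount)
```

Weight axis is within about 2 mm of the TCP, upright, underside 36 mm below it. Carrying it over the bottle with about 35 mm clearance.

```bash
python3 steer.py '[[14,-13,-4,0,0],[37,-35,-4,0,0],[62,-58,-4,0,0],[87,-81,-4,0,0],[112,-104,-4,0,0]]'
python3 steer.py '[[25,-23,0,0,0],[50,-46,0,0,0],[75,-69,0,0,0],[98,-91,0,0,0],[113,-105,0,0,0]]'
python3 steer.py '[[4,-4,0,0,0],[4,-4,0,0,0],[4,-4,0,0,0]]'
python3 - <<'E'
from h import *
p,P=cloud("side"); cv2.imwrite("pics/side5.png",p[:,:,::-1])
t,_=env.read_camera("top"); cv2.imwrite("pics/top5.png",t[:,:,::-1])
print(axis_fit(P)); s=env.state(); print(s["eef_pos"])
cv2.imwrite("pics/c5.png",np.hstack([cv2.resize(i[:,:,::-1],(400,400),interpolation=cv2.INTER_CUBIC) for i in(p[95:225,200:330],t[130:290,110:270])]))
E
```

```text
t: 9.18
eef_pos: [509.9, 235.5, 209.3]
tcp_rot: [-3.141, 0.002, 0.829]
ft_force: [0.8, 0.0, -1.9]
opening: 0.182
grip_force: 30.0
t: 9.6
eef_pos: [508.4, 391.0, 208.7]
tcp_rot: [-3.141, 0.002, 0.831]
ft_force: [1.0, -0.4, -2.5]
opening: 0.183
grip_force: 30.0
t: 9.85
eef_pos: [508.7, 393.4, 209.5]
tcp_rot: [-3.141, 0.002, 0.83]
ft_force: [-0.3, 0.4, -1.2]
opening: 0.185
grip_force: 30.0
(193, array([ 1.448,  0.932,  0.011, -0.005]), 'rms 1.3', 'lowest -37.2')
[509.09396683 392.79595929 210.26503155]
```

View pics/c5.png

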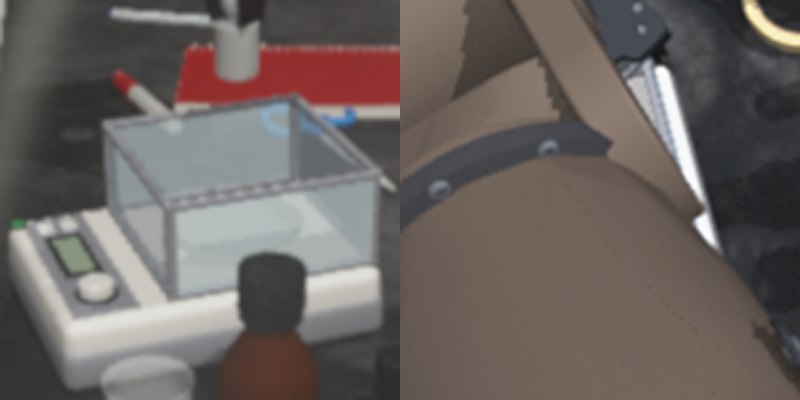

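Side view: the weight hangs at crop (237,50) above the shield, with rim corners at (168,203), (107,125), (295,98), (378,175). The diagonals cross at (234,148).

```bash
python3 - <<'E'
from h import *
np.set_printoptions(precision=1,suppress=True)
S=lambda x,y:(200+(x+.5)/3.077-.5,95+(y+.5)/3.077-.5)
c=[at_z("side",S(*q),119) for q in((168,203),(107,125),(295,98),(378,175))];print(c,at_z("side",S(234,148.4),119))
p,P=cloud("side")
# rim points from depth, tops only
m=(P[:,2]>114)&(P[:,2]<124)&(P[:,0]>400)&(P[:,0]<620)&(P[:,1]>295)&(P[:,1]<500); r=P[m]
box=cv2.minAreaRect(r[:,:2].astype(np.float32)); print(m.sum(),box)
f=lambda a:np.maximum(abs((r[:,:2]-a[:2])@[np.cos(a[2]),np.sin(a[2])]),abs((r[:,:2]-a[:2])@[-np.sin(a[2]),np.cos(a[2])]))-69
q=least_squares(f,[509,397,.267],loss="soft_l1"); print(q.x,np.sqrt((f(q.x)**2).mean()))
g=P[(abs(P[:,0]-505)<60)&(abs(P[:,1]-398)<60)&(P[:,2]<75)&(P[:,2]>60)]; print("pan pts",len(g))
E
```

```text
[array([460.6, 318.2, 119. ]), array([426.3, 445.7, 119. ]), array([559.6, 479.2, 119. ]), array([595. , 343.9, 119. ])] [508.4 396.  119. ]
672 ((510.49542236328125, 399.5274658203125), (145.96038818359375, 150.35092163085938), 14.636283874511719)
[509.5 397.8   0.3] 2.046934801299036
pan pts 65
```

Shield centre about (509.5,397.5), so the TCP should be near (508,396.5). Centring, then lowering.

```bash
python3 steer.py '[[2,-3,0,0,0],[2,-3,20,0,0],[2,-3,45,0,0],[2,-3,65,0,0],[2,-3,80,0,0]]'
python3 steer.py '[[0,0,3,0,0],[0,0,3,0,0],[0,0,3,0,0],[0,0,3,0,0]]'
python3 - <<'E'
from h import *
p,P=cloud("side"); cv2.imwrite("pics/side6.png",p[:,:,::-1]); print(axis_fit(P))
Z=[]
for i in range(6): env.read_camera("side"); Z.append(env.state()["eef_pos"])
print(np.mean(Z,0),np.std(Z,0)); cv2.imwrite("pics/c6.png",cv2.resize(p[95:225,200:330,::-1],(520,520),interpolation=cv2.INTER_CUBIC))
E
```

```text
t: 10.42
eef_pos: [507.9, 396.8, 129.2]
tcp_rot: [-3.141, 0.001, 0.829]
ft_force: [-0.5, -0.0, -1.4]
opening: 0.184
grip_force: 30.0
t: 10.75
eef_pos: [508.7, 397.7, 129.0]
tcp_rot: [3.141, -0.002, 0.83]
ft_force: [-0.3, 0.2, -1.6]
opening: 0.181
grip_force: 30.0
(174, array([2.235, 0.4  , 0.004, 0.012]), 'rms 1.3', 'lowest -35.3')
[508.32104448 397.65385538 128.38400521] [0.12132857 0.04668795 0.30016969]
```

View pics/c6.png

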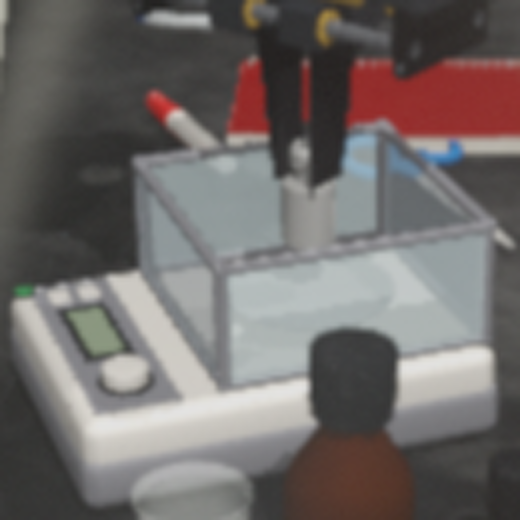

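The weight is inside the shield, centred to about 1 mm of its middle, upright. Last 17 mm down.

```bash
python3 steer.py '[[-1,0,4,0,0],[-1,0,9,0,0],[-1,0,14,0,0],[-1,0,16.5,0,0],[-1,0,16.5,0,0]]'
python3 steer.py '[[0,0,0,0,0],[0,0,0,0,0],[0,0,0,0,0],[0,0,0,0,0],[0,0,0,0,0]]'
python3 - <<'E'
from h import *
Z=[];F=[]
for i in range(6): p,_=env.read_camera("side"); s=env.state(); Z.append(s["eef_pos"]);F.append(s["ft_force"])
print(np.mean(Z,0),np.mean(F,0),s["qvel"],s["grip_force"])
a=cv2.imread("pics/side0.png"); d=np.abs(a.astype(int)-p[:,:,::-1]).max(2)
for n,(x0,y0,x1,y1) in dict(beaker=(233,212,265,258),bottle=(272,180,305,252),vial=(320,208,338,245),small=(258,275,278,305),large=(312,240,338,285),key=(222,178,240,198)).items(): print(n,d[y0:y1,x0:x1].mean().round(1))
cv2.imwrite("pics/c7.png",cv2.resize(p[95:315,190:360,::-1],(464,600),interpolation=cv2.INTER_CUBIC))
E
```

```text
t: 11.52
eef_pos: [507.1, 396.6, 110.1]
tcp_rot: [-3.141, 0.002, 0.83]
ft_force: [-0.3, -0.5, -2.5]
opening: 0.182
grip_force: 30.0
t: 11.93
eef_pos: [507.5, 396.8, 111.4]
tcp_rot: [3.141, -0.0, 0.83]
ft_force: [0.1, -0.7, -1.4]
opening: 0.183
grip_force: 30.0
[507.48106435 396.80631254 111.25576134] [ 0.26932416 -0.10212532 -2.05747154] [ 0.00076071  0.0008623  -0.00078564  0.00015221 -0.000788   -0.00112347] 29.999646013020538
beaker 1.7
bottle 3.0
vial 1.5
small 1.8
large 1.5
key 2.7
```

View pics/c7.png

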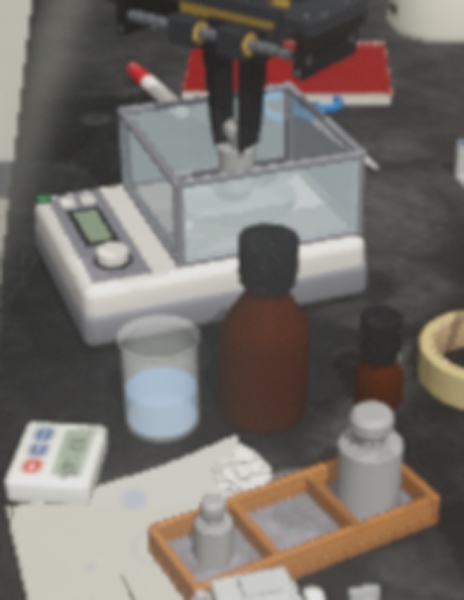

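The weight hangs upright over the middle of the pan. Its underside is about 10 mm above it and its full 2 N is still carried by the gripper. Everything else is in place, so I'm handing in.

```bash
python3 -c "
from cell import env
print(env.job_done())"
```

```text
the job is handed in; nothing more can be done
None
```

The calibration key was pressed fully down and released, and the 200 g weight is held upright and still about 10 mm above the middle of the pan; I handed the job in at about 12 s, with no contact on the pan or glass detected and the other objects where they were.

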